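# Pack the last two components tightly into the kit tray

## Task

Slide the divider of the black kit tray back to make room, and set the capacitor can and the relay down upright on the tray floor, in one row with the transformer (the relay with its thin side along the row), between the yellow sprung end plate and the divider. Then push the divider by its orange tab up against the row until the three parts are packed tight and the sprung end plate is pressed in about half way, and let go. Do not ram the tray or the divider, drop or tip over a part, or disturb the other things on the bench.

Things in the scene. Friction and masses are not known exactly. Their poses are not given: they have to be found in the camera images.
- tray: Black open tray fixed to the mat, 228 (its x) x 72 (its y) x 34 mm high; walls and floor 4 mm, 64 mm wide inside. Origin: centre of its underside, which is the mat top, 3 mm above the bench. Its x runs along the row, from the yellow sprung end plate (-x) to the divider (+x).
- divider (a joint): Aluminium plate across the tray, 60 mm wide, 6 mm thick, top 46 mm above the tray's underside. Slides along tray x, about 9 N to move, stays where left. Value (m) = tray x of its face towards the end plate: 0 = tray's centre, 0.085 = fully back. Starts too near for the parts to fit. The row of three parts is 120 mm long, so it touches both plates when this reads 0.030.
- divider_tab (a point): Middle of the top of the divider's orange tab, 80 mm above the tray's underside. The tab is 8 mm thick along tray x (either face 4 mm from this point), 26 mm wide, from 44 to 80 mm above the underside, flush with the divider's face towards the end plate. Push the divider either way by it.
- endplate (a joint): Yellow sprung plate across the tray, 60 mm wide, top 46 mm above the underside. Value (m) = how far it is pressed in towards the -x end wall: 0 = at rest (face at tray x = -0.090), 0.012 = hard stop. About 1 N to start and 0.45 N more per mm. It springs back unless the row holds it; the divider's friction holds it at any travel.
- endplate_face (a point): Middle of the top edge of the end plate's face towards the row, 46 mm above the tray's underside.
- transformer: Blue block with a dark steel band and a grey top, 40 (its x, along the row) x 56 (its y) x 58 mm high, about 0.26 kg, standing loose in the tray 3 to 12 mm from the end plate. Origin at the centre of its underside. It may stay there.
- can: Upright dark blue and aluminium capacitor can, 50 mm in diameter, 68 mm high, about 0.15 kg, standing on the mat. Origin at the centre of its underside, z up.
- relay: White relay block with a black foot and green labels, 30 (its x) x 56 (its y) x 66 mm high, about 0.12 kg, standing on the mat. Origin at the centre of its underside, z up. In the tray its 30 mm side lies along the row, so its y across the tray.
- paste_jar: Squat jar with red cap, 48 mm in diameter, 50 mm high, on the mat in line with the can and the relay; leave alone. Origin at the centre of its underside.
- flux_bottle: Small bottle with black cap, 32 mm in diameter, 85 mm high, on the bench at the right; leave alone.
- spool: Yellow solder spool, 56 mm in diameter, 40 mm high, on the bench at the right; leave alone.
- driver: Screwdriver with red handle, 170 mm long, lying on the bench at the left; leave alone.
- scissors: Scissors with red handles, about 180 mm long, lying on the bench at the left; leave alone.

How it is judged:
At the end, for the whole second after the job is handed in: Transformer, can and relay stand on the tray floor (within 4 mm, leaning under 0.1 rad, at rest), in one row between end plate and divider; the end plate is held pressed in by more than 3 mm of its 12 mm and the divider reads 0.014 to 0.028 (x of transformer in the frame of tray between -0.09 and 0.02 m and y of transformer in the frame of tray between -0.012 and 0.012 m and z of transformer in the frame of tray between 0.001 and 0.008 m and angle between each of transformer, can, relay's own z axis and vertical below 0.1 rad and linear speed of each of transformer, can, relay below 0.02 m/s and x of can in the frame of tray between -0.09 and 0.02 m and y of can in the frame of tray between -0.012 and 0.012 m and z of can in the frame of tray between 0.001 and 0.008 m and x of relay in the frame of tray between -0.09 and 0.02 m and y of relay in the frame of tray between -0.012 and 0.012 m and z of relay in the frame of tray between 0.001 and 0.008 m and value of joint endplate above 0.003 m and value of joint divider between 0.014 and 0.028 m); the robot touches nothing.
It fails at once if the tray or its divider was rammed (over 45 N from the fingers) (contact force between the fingers and tray above 45 N).
It fails at once if one of the three parts was tipped over (leaning more than 0.6 rad) (angle between any of transformer, can, relay's own z axis and vertical above 0.6 rad).
It fails at once if a part was dropped (falling free faster than 0.6 m/s, about 18 mm) ((linear speed of transformer above 0.6 m/s and contact force between the fingers and transformer below 0.05 N) or (linear speed of can above 0.6 m/s and contact force between the fingers and can below 0.05 N) or (linear speed of relay above 0.6 m/s and contact force between the fingers and relay below 0.05 N)).
It fails at once if another thing on the bench was moved by more than 25 mm (distance of any of paste_jar, flux_bottle, spool, driver, scissors from where it was at the start of the episode above 0.025 m).
It also fails if it takes over 69 s, if anything falls off the work surface, if the arm or the gripper's body presses on something with over 40 N, if the wrist force passes 120 N, or if a joint passes its speed limit or range.

## Robot

A 6-joint arm with a two-finger parallel gripper is mounted at the origin on the work surface. World frame = base frame: x ahead of the robot, y to its left, z up, the work surface at z = 0. Lengths are in m, angles in rad, forces in N, time in s.
With the tool pointing down it reaches from about 0.35 to 0.775 m from the base axis. Payload 7.3 kg.
Tool frame: the origin (TCP) lies midway between the tips of the shut fingers; the grasp point (between the pads) lies 19 mm behind it (tcp_to_grasp is the distance from the TCP to the grasp point, in m); z points along the fingers, y is the line along which they close (so a half turn about z gives the same grasp; the last joint's range is limited). The gripper opens to 92 mm and grips with 3 to 60 N. Pads are 19 mm wide; open, the fingers measure 130 mm over their backs; the gripper's body (75 mm by 190 mm) begins 47 mm behind the grasp point.
Start: joints at [1.022, 0.342, 1.524, -0, 1.275, -0.146], TCP at [0.206, 0.483, 0.227] pointing down, gripper open.
Joint ranges: [-2.53, 2.53], [-0.77, 2.02], [0.04, 2.7], [-1, 4.14], [0.28, 2.66], [-3.11, 3.11]. Speed limits (rad/s): [2.57, 2.57, 3.14, 3.14, 3.14, 3.14].

## Interface

Orientations are given as [roll, pitch, yaw] about the fixed x, y, z axes, in that order (R = Rz(yaw) Ry(pitch) Rx(roll)).
In Python, from cell import observe, read_camera, calibration, hand_in, tcp_to_grasp gives the robot as it stands.
- The arm moves only by the tool send_rows, never from a script. Its argument "targets" is a list of rows, each a list of 5 numbers: the opening, from 0 (shut) to 1 (fully open), then the shift along the world's x, y, z in m, then the turn about the world's z in rad. A call has 1 to 5 rows; each row shifts and turns the commanded pose from where the row before left it; what a row does not reach is not made up. A row lasts 1/10 s, in which the tool goes at most 50 mm and 8.59 degrees, less where a joint would pass 70% of its speed; a pose out of reach is approached as far as the arm can. A call is refused whole if a number of a shift passes 0.05 or a number of a turn 0.15, either way. A call with a gripper value outside its range is refused whole. The fingers move at their own pace and stop on an object; "grip_force" is the grip in N (left out, the last holds). Time passes only in rows, so rows that do not move let the fingers close. It gives the time, the measured TCP pose, the force, the opening and the grip force at its end, in the units of the state.
- observe(): the state, without advancing time (a new reading comes with each control period).
- read_camera(name): name is "side" or "top" or "wrist"; returns (picture, depth): 384x512x3 uint8, red, green, blue; 384x512 float32, m along the optical axis (not along the pixel's ray), 0 where there is no reading.
- calibration(name): a dict with "intrinsics" (3x3 intrinsics, pixels), "k1" (the pictures are not rectified: a ray, as slopes to the right and down, at radius r is drawn at 1 + k1 r^2 times it, then the intrinsics apply), "world_to_cam" (4x4, takes a point from world to camera coordinates); the wrist camera has in their place "hand_eye" (4x4, takes a point from camera to tool coordinates, whose origin is the TCP and whose axes are the flange's). Camera axes: x right, y up, looking along -z (the intrinsics and any distortion apply to the point x, -y, -z); pixel columns grow to the right and rows downward; lengths in m; the calibration is good to about 2 mm. A picture is of the moment at which its call begins: read the wrist's pose just before it. calibration takes no time and is no camera call.
- hand_in(): hands the job in; it is judged then, once.
The state is a dict: "time": time; "qpos": joint angles; "qvel": joint speeds; "joint_efforts": joint torques, N m; "tool_pos": TCP position; "tool_rot": TCP orientation; "contact_force": force on the tool from outside, world axes, zero at the start; "torque": the same for the moment, N m; "opening": finger opening in m; "grip_force": force on a finger pad.
Only numpy, scipy, OpenCV 4.12 (cv2) and the standard library are available. Lean on these libraries where they do the work, as an engineer would, in place of code of your own. Each camera call takes 0.05 s, during which the arm holds its last target. There are 200 camera calls.

## Working session

There is one attempt and no reset: what is moved stays moved. The work goes in short steps, Python scripts to look and compute and a tool call to move; the robot and the scene stay as the last step left them, time stands still between calls to the robot, and variables do not carry over. Pictures are saved under pics/ and viewed, at most 10 in all, crops included, and the job is handed in when it is done.

Besides the shell and the picture viewer there is one more tool, called after "Emit:" as name(argument=value, ...), one argument or row to a line, values as JSON. send_rows: Moves the arm, as the interface text tells. Its arguments: {"type":"object","properties":{"targets":{"type":"array","items":{"type":"array","items":{"type":"number"}}},"grip_force":{"type":"number"}},"required":["targets"]}

```bash
mkdir -p pics; cat > h.py <<'E'
import numpy as np, cv2
from cell import *
def cloud(name):
    s=observe(); img,d=read_camera(name); c=calibration(name); K=np.array(c["intrinsics"])
    v,u=np.mgrid[:384,:512].astype(np.float32)
    p=cv2.undistortPoints(np.stack([u.ravel(),v.ravel()],1)[:,None].astype(np.float64),K,np.array([c["k1"],0,0,0.])).reshape(384,512,2)
    P=np.dstack([p[...,0]*d,-p[...,1]*d,-d,np.ones_like(d)])
    if "world_to_cam" in c: T=np.linalg.inv(np.array(c["world_to_cam"]))
    else:
        from scipy.spatial.transform import Rotation as R
        B=np.eye(4); B[:3,:3]=R.from_euler("xyz",s["tool_rot"]).as_matrix(); B[:3,3]=s["tool_pos"]; T=B@np.array(c["hand_eye"])
    W=P@T.T; W[d==0]=np.nan
    return img,W[...,:3]
E
python3 - <<'E'
from h import *
ims=[]
for n in("top","side","wrist"):
    i,W=cloud(n); np.savez(n,i=i,W=W); ims.append(i); 
    cv2.imwrite(f"pics/{n}0.png",i[...,::-1])
print(observe(),tcp_to_grasp)
cv2.imwrite("pics/both.png",cv2.resize(np.vstack(ims[:2]),None,fx=.78,fy=.78)[...,::-1])
E
```

```text
{'time': 0.15, 'qpos': array([ 1.02199888e+00,  3.42545856e-01,  1.52478184e+00,  3.87205389e-05,
        1.27535947e+00, -1.46019695e-01]), 'qvel': array([ 7.77121116e-05, -4.74501784e-03, -2.18942672e-03, -6.12497100e-04,
        1.27503230e-04,  6.28099415e-04]), 'joint_efforts': array([ 1.28508131e-03, -4.31470191e+01, -2.44353032e+01,  7.17543927e-02,
        5.37073135e-02, -8.43173621e-05]), 'tool_pos': array([0.20561542, 0.48275178, 0.22621883]), 'tool_rot': array([-3.14051517e+00, -1.95890843e-04,  2.73880350e+00]), 'contact_force': array([-0.00941522, -0.41247415,  0.28261423]), 'torque': array([-0.05258589,  0.02176679,  0.05309217]), 'grip_force': 0.0, 'opening': 0.09215802347555296} 0.0188
```

View pics/top0.png

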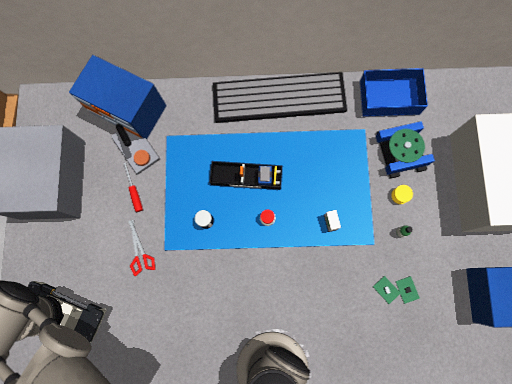

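View pics/side0.png

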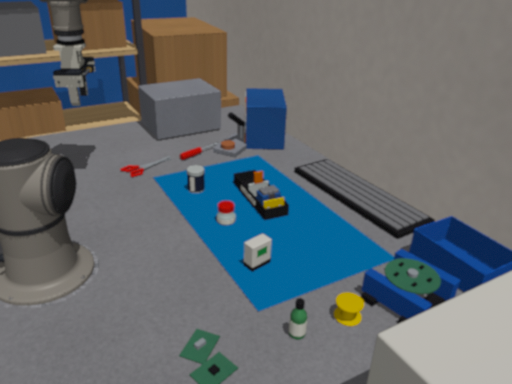

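The top view shows the tray at about (246,176), with the yellow plate at its right end (278,176) and the orange tab at (241,172). The can is at (203,219), the jar at (267,217) and the relay at (332,220). The side view agrees.

```bash
cat > m.py <<'E'
from h import *
def obj(W,i,lo,hi,box):
    x,y,z=W[...,0],W[...,1],W[...,2]
    return (z>lo)&(z<hi)&(x>box[0])&(x<box[1])&(y>box[2])&(y<box[3])
def rect(P):
    (c,s,a)=cv2.minAreaRect((P[:,:2]*1000).astype(np.float32)); return np.round(c,1),np.round(s,1),round(a,1)
E
python3 - <<'E'
from m import *
D=np.load("top.npz");i,W=D["i"],D["W"]
for n,(v,u) in dict(can=(219,203),jar=(217,267),relay=(220,332),tab=(172,241),trans=(175,265),tray=(176,225),yel=(176,278),mat=(240,230)).items(): print(n,W[v,u].round(4))
for n,(v,u),lo in (("can",(219,203),.055),("relay",(220,332),.055),("jar",(217,267),.04),("trans",(175,265),.053)):
    c=W[v,u]; m=obj(W,i,lo,.1,(c[0]-.05,c[0]+.05,c[1]-.05,c[1]+.05)); P=W[m]; print(n,m.sum(),np.median(P,0).round(4),P[:,2].max().round(4),rect(P))
c=W[176,240]; m=obj(W,i,.02,.12,(c[0]-.07,c[0]+.07,c[1]-.15,c[1]+.15)); print("tray",rect(W[m]))
hsv=cv2.cvtColor(i,cv2.COLOR_RGB2HSV); box=obj(W,i,.0,.12,(c[0]-.07,c[0]+.07,c[1]-.15,c[1]+.15))
for n,a,b in(("orange",3,17),("yellow",22,35)):
    m=box&(hsv[...,0]>a)&(hsv[...,0]<b)&(hsv[...,1]>150)&(hsv[...,2]>80); P=W[m]; print(n,m.sum(),rect(P),np.nanpercentile(P[:,2],[10,50,90]).round(3))
print(calibration("wrist"),[k for k in calibration("top")])
E
```

```text
can [0.4458 0.1942 0.0743]
jar [0.4496 0.0012 0.0506]
relay [ 0.432  -0.1934  0.0707]
tab [0.585  0.0762 0.0866]
trans [0.5787 0.0035 0.0647]
tray [0.595  0.1341 0.0029]
yel [ 0.5877 -0.0381  0.0101]
mat [0.3862 0.1199 0.0065]
can 227 [0.4491 0.1942 0.0721] 0.0793 (array([449.7, 193.9]), array([47.8, 49. ]), 38.5)
relay 202 [ 0.4334 -0.1978  0.0705] 0.0761 (array([ 434. , -198.4]), array([55.3, 30.8]), 12.2)
jar 160 [ 0.4518 -0.0015  0.0545] 0.0618 (array([ 4.527e+02, -4.000e-01]), array([39.8, 42.5]), 88.3)
trans 233 [0.5822 0.0029 0.0644] 0.0722 (array([583.2,  -3.3]), array([53.7, 56.4]), 84.8)
tray (array([591.9,  63.7]), array([228. ,  75.5]), 84.4)
orange 28 (array([602.4,  78.8]), array([11.9, 45.1]), 89.9) [0.008 0.082 0.087]
yellow 36 (array([584.3, -27.9]), array([ 6., 62.]), 87.5) [0.008 0.049 0.053]
{'intrinsics': array([[266.66909519,   0.        , 252.59876903],
       [  0.        , 266.66909519, 193.82191038],
       [  0.        ,   0.        ,   1.        ]]), 'k1': 0.021715093936646036, 'hand_eye': array([[-1.78533606e-04,  9.57519634e-01,  2.88368025e-01,
         7.80128127e-02],
       [ 9.99999976e-01,  1.35046044e-04,  1.70699795e-04,
        -1.59708980e-04],
       [ 1.24505444e-04,  2.88368048e-01, -9.57519636e-01,
        -1.59151085e-01],
       [ 0.00000000e+00,  0.00000000e+00,  0.00000000e+00,
         1.00000000e+00]])} ['intrinsics', 'k1', 'world_to_cam']
```

View pics/wrist0.png

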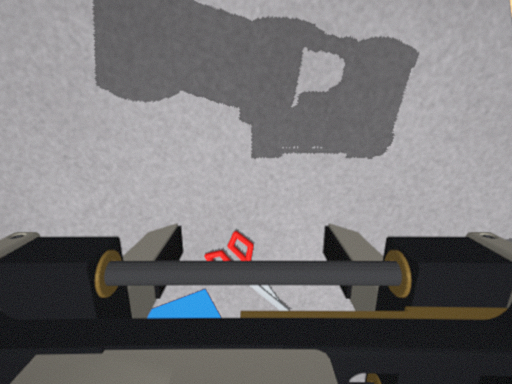

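Emit:
send_rows(
  targets=[
    [1,0.0293,-0.0361,0,-0.0973],
    [1,0.0293,-0.0361,0,-0.0973],
    [1,0.0293,-0.0361,0,-0.0973],
    [1,0.0293,-0.0361,0,-0.0973],
    [1,0.0293,-0.0361,0,-0.0973],
  ],
)

```text
time: 0.65
tool_pos: [0.353, 0.3009, 0.2267]
tool_rot: [-3.142, -0.0, 2.249]
contact_force: [0.7, -0.6, 0.6]
opening: 0.0919
grip_force: 0.0
```

Emit:
send_rows(
  targets=[
    [0,0.0293,-0.0361,0,-0.0973],
    [0,0.0293,-0.0361,0,-0.0973],
    [0,0.0293,-0.0361,0,-0.0973],
    [0,0.0293,-0.0361,0,-0.0973],
    [0,0.0293,-0.0361,0,-0.0973],
  ],
)

```text
time: 1.15
tool_pos: [0.4996, 0.1203, 0.2266]
tool_rot: [-3.141, -0.0, 1.762]
contact_force: [0.9, 0.4, 0.4]
opening: 0.0565
grip_force: 0.0
```

Emit:
send_rows(
  targets=[
    [0,0.0293,-0.0361,0,-0.0973],
    [0,0.0293,-0.0361,0,-0.0973],
    [0,0.0293,-0.0361,0,-0.0973],
    [0,0,0,0,0],
    [0,0,0,0,0],
  ],
)

```text
time: 1.65
tool_pos: [0.5865, 0.013, 0.2258]
tool_rot: [-3.14, -0.0, 1.473]
contact_force: [-0.8, 1.1, -0.9]
opening: 0.0164
grip_force: 0.0
```

```bash
cat > t.py <<'E'
from m import *
def tray():
    i,W=cloud("wrist"); x,y,z=W[...,0],W[...,1],W[...,2]
    s=observe(); print("t",round(s["time"],2),"tcp",s["tool_pos"].round(4),"yaw",round(s["tool_rot"][2],4))
    m=(z>.030)&(z<.041)&(x>.5)&(x<.68)&(y>-.1)&(y<.22); print("rim",m.sum(),rect(W[m]),np.median(z[m]).round(4))
    hsv=cv2.cvtColor(i,cv2.COLOR_RGB2HSV); q=(x>.5)&(x<.68)&(y>-.1)&(y<.22)
    for n,a,b,l in(("orange",3,17,.076),("yellow",22,35,.04)):
        k=q&(hsv[...,0]>a)&(hsv[...,0]<b)&(hsv[...,1]>150)&(hsv[...,2]>80)&(z>l); print(n,k.sum(),rect(W[k]) if k.sum() else 0,np.median(z[k]).round(4))
    k=q&(z>.059)&(z<.07)&(y<.04); print("trans",k.sum(),rect(W[k]) if k.sum()>4 else 0)
    return i,W
E
python3 - <<'E'
from t import *
i,W=tray(); np.savez("w1",i=i,W=W); cv2.imwrite("pics/w1.png",i[...,::-1])
E
```

```text
t 1.7 tcp [0.5861 0.014  0.2261] yaw 1.4744
rim 2057 (array([591.2,  65.1]), array([226.8,  73.4]), 83.8) 0.0377
orange 166 (array([592.3,  75.8]), array([ 7.5, 25.3]), 84.3) 0.084
yellow 166 (array([581.7, -25. ]), array([ 4.4, 59.2]), 86.5) 0.0482
trans 939 (array([582.8,   4.9]), array([40.4, 51.4]), 85.5)
```

View pics/w1.png

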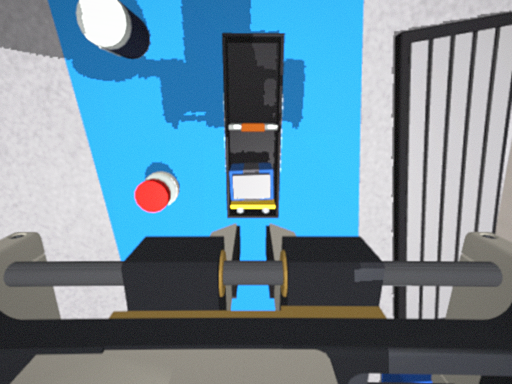

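The wrist view shows the tray upright at columns 224–283, with the tab at (253,127), the transformer at (252,186) and the yellow plate at (252,207). The tab is at tray x 0.011, so the divider reads about 0.007. Next I lower the shut fingers on the -x side of the tab and push the divider back.

Emit:
send_rows(
  targets=[
    [0,0.001,0.0085,-0.042,-0.001],
    [0,0.001,0.0085,-0.042,-0.001],
    [0,0.001,0.0085,-0.042,-0.001],
    [0,0.0005,0.0077,-0.042,-0.001],
    [0,0,0,0,0],
  ],
)

```text
time: 2.2
tool_pos: [0.5853, 0.0494, 0.0538]
tool_rot: [-3.13, 0.0, 1.474]
contact_force: [-0.3, 0.2, -1.3]
opening: 0.0007
grip_force: 0.0
```

Emit:
send_rows(
  targets=[
    [0,0.0005,0.005,0,0],
    [0,0.0005,0.004,0,0],
    [0,0.0003,0.003,0,0],
    [0,0.0003,0.003,0,0],
    [0,0.0003,0.003,0,0],
  ],
)

```text
time: 2.7
tool_pos: [0.5932, 0.0633, 0.0609]
tool_rot: [3.138, 0.003, 1.47]
contact_force: [-2.1, -8.9, 6.6]
opening: 0.0001
grip_force: 4.6
```

Emit:
send_rows(
  targets=[
    [0,0.0004,0.0045,0,0],
    [0,0.0004,0.0045,0,0],
    [0,0.0004,0.0045,0,0],
    [0,0.0004,0.0045,0,0],
    [0,0.0004,0.0045,0,0],
  ],
)

```text
time: 3.2
tool_pos: [0.5953, 0.0853, 0.061]
tool_rot: [3.138, 0.003, 1.47]
contact_force: [-0.7, -10.3, 8.0]
opening: 0.0001
grip_force: 4.7
```

Emit:
send_rows(
  targets=[
    [0,0.0004,0.0045,0,0],
    [0,0.0004,0.0045,0,0],
    [0,0.0004,0.0045,0,0],
    [0,0.0004,0.0045,0,0],
    [0,0.0004,0.0045,0,0],
  ],
)

```text
time: 3.7
tool_pos: [0.5976, 0.1078, 0.061]
tool_rot: [3.137, 0.003, 1.47]
contact_force: [-0.1, -8.8, 5.8]
opening: 0.0007
grip_force: 4.7
```

Emit:
send_rows(
  targets=[
    [0,0.0004,0.0045,0,0],
    [0,0.0004,0.0045,0,0],
    [0,0.0004,0.0045,0,0],
    [0,0.0004,0.0045,0,0],
    [0,0.0004,0.0045,0,0],
  ],
)

```text
time: 4.2
tool_pos: [0.5998, 0.1303, 0.061]
tool_rot: [3.137, 0.002, 1.47]
contact_force: [0.8, -9.6, 5.8]
opening: 0.0005
grip_force: 4.7
```

Emit:
send_rows(
  targets=[
    [0,-0.0008,-0.008,0,0],
    [0,0,0,0.04,0],
    [0.5,-0.03,0.01,0.04,0],
    [1,-0.03,0.01,0.02,0],
    [1,-0.02,0.01,0,0],
  ],
)

```text
time: 4.7
tool_pos: [0.5179, 0.1545, 0.1617]
tool_rot: [3.136, -0.002, 1.469]
contact_force: [-0.8, 0.1, 0.4]
opening: 0.02
grip_force: 0.0
```

```bash
python3 - <<'E'
from m import *
s=observe();print(s["tool_pos"],s["tool_rot"],s["contact_force"])
D=np.load("w1.npz");W=D["W"]
def circ(W,y0,y1):
    m=obj(W,0,.062,.08,(.38,.52,y0,y1)); P=W[m]; print(m.sum(),rect(P),np.median(P,0).round(4),np.array(cv2.minEnclosingCircle((P[:,:2]*1000).astype(np.float32))[0]).round(1))
circ(W,.13,.26)
i,W=cloud("wrist"); circ(W,.13,.26)
E
```

```text
[0.51785708 0.15452175 0.16169352] [ 3.13584158e+00 -2.03929406e-03  1.46938402e+00] [-0.76266174  0.12911276  0.40240279]
2150 (array([450.4, 191.7]), array([42.9, 49.4]), 88.9) [0.4519 0.1929 0.0721] [450.4 195.5]
2230 (array([450.3, 196.7]), array([48.9, 48.9]), 83.8) [0.4511 0.1976 0.0721] [450.  196.7]
```

Emit:
send_rows(
  targets=[
    [1,-0.034,0.021,0,0],
    [1,-0.034,0.0205,0,0],
    [1,0,0,0,0],
    [1,0,0,0,0],
    [1,0,0,0,0],
  ],
)

```text
time: 5.25
tool_pos: [0.4509, 0.1954, 0.1582]
tool_rot: [3.14, -0.0, 1.469]
contact_force: [-0.1, 0.1, -0.1]
opening: 0.064
grip_force: 0.0
```

Emit:
send_rows(
  targets=[
    [1,0,0,-0.035,0],
    [1,0,0,-0.035,0],
    [1,0,0,-0.03,0],
    [1,0,0,-0.019,0],
    [1,0,0,0,0],
  ],
)

```text
time: 5.75
tool_pos: [0.4491, 0.1945, 0.0364]
tool_rot: [-3.137, 0.002, 1.469]
contact_force: [-0.2, -0.3, 0.5]
opening: 0.0915
grip_force: 0.0
```

Emit:
send_rows(
  targets=[
    [0,0,0,0,0],
    [0,0,0,0,0],
    [0,0,0,0,0],
    [0,0,0,0,0],
    [0,0,0,0,0],
  ],
  grip_force=15,
)

```text
time: 6.25
tool_pos: [0.4502, 0.1958, 0.0396]
tool_rot: [3.14, -0.0, 1.47]
contact_force: [-0.3, 0.7, -0.3]
opening: 0.0567
grip_force: 0.0
```

Emit:
send_rows(
  targets=[
    [0,0,0,0,0],
    [0,0,0,0,0],
    [0,0,0,0,0],
  ],
)

```text
time: 6.55
tool_pos: [0.45, 0.1958, 0.0393]
tool_rot: [3.141, -0.0, 1.47]
contact_force: [-0.7, -0.7, 5.1]
opening: 0.0496
grip_force: 15.0
```

Emit:
send_rows(
  targets=[
    [0,0,0,0.02,0],
    [0,0,0,0.03,0],
    [0,0,0,0.03,0],
    [0,0.0234,-0.0231,0,0],
    [0,0.0234,-0.0231,0,0],
  ],
)

```text
time: 7.05
tool_pos: [0.4973, 0.1496, 0.12]
tool_rot: [3.14, -0.001, 1.472]
contact_force: [0.3, 1.0, -1.5]
opening: 0.0495
grip_force: 15.0
```

Emit:
send_rows(
  targets=[
    [0,0.0234,-0.0231,0,0],
    [0,0.0234,-0.0231,0,0],
    [0,0.0234,-0.0231,0,0],
    [0,0.0234,-0.0231,0,0],
    [0,0,0,0,0],
  ],
)

```text
time: 7.55
tool_pos: [0.5926, 0.0541, 0.1183]
tool_rot: [3.14, 0.001, 1.467]
contact_force: [0.7, 0.1, -0.5]
opening: 0.0496
grip_force: 15.0
```

Emit:
send_rows(
  targets=[
    [0,0,0,0,0],
    [0,0,0,0,0],
    [0,0,0,0,0],
  ],
)

```text
time: 7.85
tool_pos: [0.5894, 0.0581, 0.1189]
tool_rot: [-3.141, -0.0, 1.471]
contact_force: [0.2, 0.9, -0.7]
opening: 0.0496
grip_force: 15.0
```

```bash
python3 - <<'E'
from t import *
i,W=tray(); cv2.imwrite("pics/w2.png",i[...,::-1])
E
```

```text
t 7.9 tcp [0.5896 0.058  0.119 ] yaw 1.4712
rim 2393 (array([591.1,  64.8]), array([227.6,  72. ]), 84.3) 0.0378
orange 472 (array([599.6, 145.5]), array([ 7.9, 25.5]), 84.3) 0.084
yellow 0 0 nan
trans 0 0
  return _methods._mean(a, axis=axis, dtype=dtype,
  ret = ret.dtype.type(ret / rcount)
```

View pics/w2.png

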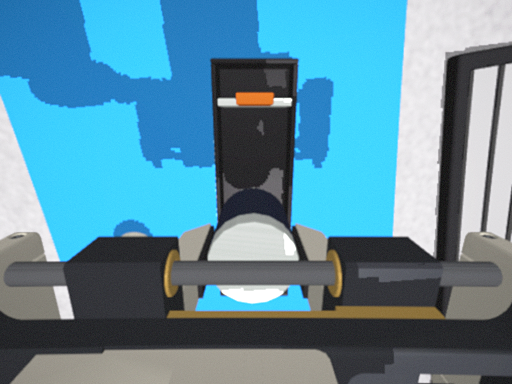

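The can is held at (252,258) over the tray and centred, and the tab is at (254,98), so the divider reads about 0.077. I lower the can now.

Emit:
send_rows(
  targets=[
    [0,0.0008,-0.0005,-0.02,0],
    [0,0,0,-0.02,0],
    [0,0,0,-0.015,0],
    [0,0,0,-0.01,0],
    [0,0,0,0,0],
  ],
)

```text
time: 8.4
tool_pos: [0.59, 0.0571, 0.0528]
tool_rot: [-3.139, 0.0, 1.471]
contact_force: [0.1, -0.4, -1.9]
opening: 0.0495
grip_force: 15.0
```

Emit:
send_rows(
  targets=[
    [0,0,0,-0.004,0],
    [0,0,0,-0.002,0],
    [0,0,0,-0.002,0],
    [0,0,0,0,0],
    [0,0,0,0,0],
  ],
)

```text
time: 8.9
tool_pos: [0.5912, 0.0566, 0.0462]
tool_rot: [3.141, -0.0, 1.47]
contact_force: [0.2, -0.8, -1.5]
opening: 0.0499
grip_force: 15.0
```

Emit:
send_rows(
  targets=[
    [0,0,0,-0.001,0],
    [0,0,0,-0.001,0],
    [0,0,0,-0.001,0],
    [0,0,0,0,0],
    [0,0,0,0,0],
  ],
)

```text
time: 9.4
tool_pos: [0.5911, 0.0566, 0.0433]
tool_rot: [3.141, 0.0, 1.47]
contact_force: [-2.5, -0.3, 3.7]
opening: 0.0498
grip_force: 15.0
```

Emit:
send_rows(
  targets=[
    [1,0,0,0,0],
    [1,0,0,0,0],
    [1,0,0,0,0],
    [1,0,0,0.03,0],
    [1,0,0,0.045,0],
  ],
)

```text
time: 9.9
tool_pos: [0.5892, 0.0566, 0.1159]
tool_rot: [-3.135, 0.0, 1.47]
contact_force: [0.5, -0.1, -0.5]
opening: 0.085
grip_force: 0.0
```

Emit:
send_rows(
  targets=[
    [1,-0.0196,-0.0396,0.015,0.039],
    [1,-0.0196,-0.0396,0.015,0.039],
    [1,-0.0196,-0.0396,0.015,0.039],
    [1,-0.0196,-0.0396,0.015,0.039],
    [1,-0.0196,-0.0396,0,0.039],
  ],
)

```text
time: 10.4
tool_pos: [0.4933, -0.1432, 0.1801]
tool_rot: [3.138, 0.002, 1.667]
contact_force: [-0.0, 0.3, -0.4]
opening: 0.0918
grip_force: 0.0
```

Emit:
send_rows(
  targets=[
    [1,-0.0196,-0.0396,0,0.039],
    [1,-0.0196,-0.0396,0,0.039],
    [1,-0.0196,-0.0396,0,0.041],
    [1,0,0,0,0],
    [1,0,0,0,0],
  ],
)

```text
time: 10.9
tool_pos: [0.4339, -0.2608, 0.1778]
tool_rot: [3.141, -0.0, 1.781]
contact_force: [-0.2, 0.4, 0.9]
opening: 0.0918
grip_force: 0.0
```

```bash
python3 - <<'E'
from t import *
i,W=cloud("wrist"); s=observe(); print(s["time"],s["tool_pos"].round(4),s["tool_rot"].round(4))
P=W[obj(W,0,.062,.08,(.37,.51,-.27,-.13))]; print(len(P),rect(P),np.median(P,0).round(4))
cv2.imwrite("pics/w3.png",i[...,::-1])
i,W=cloud("top"); P=W[obj(W,0,.066,.08,(.54,.64,-.05,.13))]; print("placed tops (can)",len(P),rect(P))
E
```

```text
10.95 [ 0.4343 -0.2599  0.1778] [ 3.1414e+00 -6.0000e-04  1.7827e+00]
1763 (array([ 433.2, -197.5]), array([56. , 28.8]), 12.1) [ 0.4329 -0.1971  0.07  ]
placed tops (can) 268 (array([589.5,  34.2]), array([92. , 50.3]), 82.0)
```

View pics/w3.png

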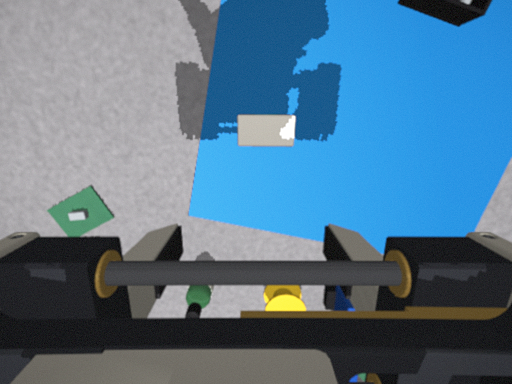

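The relay top is at (267,130) and lines up with the fingers. I move over it, lower and grip.

Emit:
send_rows(
  targets=[
    [1,-0.0006,0.031,0,0],
    [1,-0.0006,0.031,0,0],
    [1,0,0,0,0],
    [1,0,0,0,0],
    [1,0,0,-0.03,0],
  ],
)

```text
time: 11.5
tool_pos: [0.436, -0.1996, 0.1508]
tool_rot: [3.135, 0.007, 1.785]
contact_force: [-0.3, -0.3, -0.7]
opening: 0.0918
grip_force: 0.0
```

Emit:
send_rows(
  targets=[
    [1,0,0,-0.04,0],
    [1,0,0,-0.04,0],
    [1,0,0,-0.018,0],
    [1,0,0,-0.008,0],
    [1,0,0,0,0],
  ],
)

```text
time: 12.0
tool_pos: [0.4331, -0.1984, 0.0413]
tool_rot: [-3.141, -0.001, 1.784]
contact_force: [0.6, -0.1, -0.1]
opening: 0.092
grip_force: 0.0
```

Emit:
send_rows(
  targets=[
    [1,0,0,0,0],
    [0,0,0,0,0],
    [0,0,0,0,0],
    [0,0,0,0,0],
    [0,0,0,0,0],
  ],
  grip_force=15,
)

```text
time: 12.5
tool_pos: [0.4333, -0.1983, 0.0424]
tool_rot: [3.141, 0.001, 1.784]
contact_force: [-0.7, -0.1, 0.6]
opening: 0.0644
grip_force: 0.0
```

Emit:
send_rows(
  targets=[
    [0,0,0,0,0],
    [0,0,0,0,0],
    [0,0,0,0,0],
  ],
)

```text
time: 12.8
tool_pos: [0.4331, -0.1983, 0.0421]
tool_rot: [3.141, 0.0, 1.784]
contact_force: [0.5, 0.5, 3.5]
opening: 0.0559
grip_force: 15.0
```

Emit:
send_rows(
  targets=[
    [0,0,0,0.02,0],
    [0,0,0,0.04,0],
    [0,0,0,0.035,0],
    [0,0.0202,0.0376,0,-0.0391],
    [0,0.0202,0.0376,0,-0.0391],
  ],
)

```text
time: 13.3
tool_pos: [0.4742, -0.1231, 0.1381]
tool_rot: [3.139, 0.001, 1.701]
contact_force: [1.0, -0.7, -2.5]
opening: 0.056
grip_force: 15.0
```

Emit:
send_rows(
  targets=[
    [0,0.0202,0.0376,0,-0.0391],
    [0,0.0202,0.0376,0,-0.0391],
    [0,0.0202,0.0376,0,-0.0391],
    [0,0.0202,0.0376,0,-0.0391],
    [0,0.0202,0.0376,0,-0.0391],
  ],
)

```text
time: 13.8
tool_pos: [0.5747, 0.0667, 0.1365]
tool_rot: [-3.141, 0.0, 1.509]
contact_force: [1.5, -0.9, -1.4]
opening: 0.0559
grip_force: 15.0
```

Emit:
send_rows(
  targets=[
    [0,0.0202,0.0376,0,-0.0391],
    [0,0,0,0,0],
    [0,0,0,0,0],
    [0,0,0,0,0],
    [0,0,0,0,0],
  ],
)

```text
time: 14.3
tool_pos: [0.5942, 0.1013, 0.1369]
tool_rot: [-3.141, 0.0, 1.47]
contact_force: [0.2, 0.4, -0.9]
opening: 0.056
grip_force: 15.0
```

```bash
python3 - <<'E'
from t import *
i,W=cloud("wrist"); s=observe(); print(s["time"],s["tool_pos"].round(4),s["tool_rot"].round(4))
cv2.imwrite("pics/w4.png",i[...,::-1])
p=np.array(s["tool_pos"])-[.5911,.0648,.003]; a=np.deg2rad(84.3); print("tray",p[0]*np.cos(a)+p[1]*np.sin(a),-p[0]*np.sin(a)+p[1]*np.cos(a))
E
```

```text
14.35 [0.5943 0.1014 0.1371] [-3.1414e+00  2.0000e-04  1.4695e+00]
tray 0.03670677597768729 0.0004034525398668087
```

View pics/w4.png

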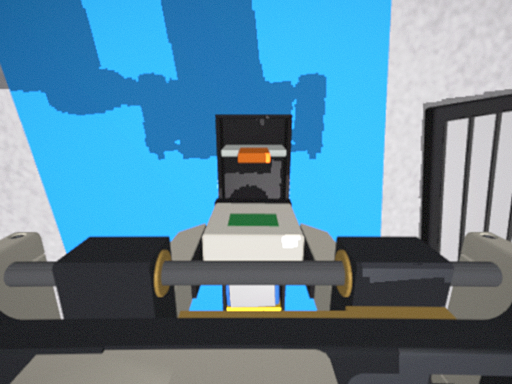

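The relay is held at (253,230), square to the tray, with the divider well ahead of it at (254,153). I lower it.

Emit:
send_rows(
  targets=[
    [0,0.0005,0.002,-0.02,0],
    [0,0,0,-0.025,0],
    [0,0,0,-0.02,0],
    [0,0,0,-0.01,0],
    [0,0,0,0,0],
  ],
)

```text
time: 14.85
tool_pos: [0.5943, 0.1039, 0.0608]
tool_rot: [-3.139, 0.0, 1.47]
contact_force: [0.9, -0.2, -0.7]
opening: 0.056
grip_force: 15.0
```

Emit:
send_rows(
  targets=[
    [0,0,0,-0.006,0],
    [0,0,0,-0.004,0],
    [0,0,0,-0.003,0],
    [0,0,0,0,0],
    [0,0,0,0,0],
  ],
)

```text
time: 15.35
tool_pos: [0.5953, 0.1047, 0.0492]
tool_rot: [3.141, -0.0, 1.471]
contact_force: [0.5, 0.2, -1.5]
opening: 0.0559
grip_force: 15.0
```

Emit:
send_rows(
  targets=[
    [0,0,0,-0.001,0],
    [0,0,0,-0.001,0],
    [0,0,0,-0.001,0],
    [0,0,0,-0.0005,0],
    [0,0,0,0,0],
  ],
)

```text
time: 15.85
tool_pos: [0.5952, 0.1046, 0.0462]
tool_rot: [3.141, -0.0, 1.471]
contact_force: [-2.1, 0.3, 4.7]
opening: 0.0557
grip_force: 15.0
```

Emit:
send_rows(
  targets=[
    [1,0,0,0,0],
    [1,0,0,0,0],
    [1,0,0,0,0],
    [1,0,0,0.04,0],
    [0,0,0,0.05,0],
  ],
)

```text
time: 16.35
tool_pos: [0.5935, 0.1045, 0.1338]
tool_rot: [-3.135, 0.001, 1.471]
contact_force: [1.6, 0.6, -0.3]
opening: 0.0825
grip_force: 0.0
```

Emit:
send_rows(
  targets=[
    [0,0.0033,0.0335,0.01,0],
    [0,0.0033,0.0335,0,0],
    [0,0,0,0,0],
    [0,0,0,0,0],
    [0,0,0,0,0],
  ],
)

```text
time: 16.85
tool_pos: [0.6015, 0.1708, 0.1449]
tool_rot: [-3.141, 0.001, 1.471]
contact_force: [-0.2, -0.7, -0.2]
opening: 0.0449
grip_force: 0.0
```

Emit:
send_rows(
  targets=[
    [0,0,0,0,0],
    [0,0,0,0,0],
    [0,0,0,0,0],
    [0,0,0,0,0],
    [0,0,0,0,0],
  ],
)

```text
time: 17.35
tool_pos: [0.6018, 0.1715, 0.1455]
tool_rot: [3.141, -0.0, 1.471]
contact_force: [0.5, 0.8, -0.9]
opening: 0.0046
grip_force: 0.0
```

```bash
python3 - <<'E'
from t import *
print(observe()["tool_pos"])
i,W=cloud("top"); cv2.imwrite("pics/t5.png",cv2.resize(i[140:215,190:300],None,fx=7,fy=7,interpolation=cv2.INTER_CUBIC)[...,::-1])
i,W=cloud("side"); cv2.imwrite("pics/s5.png",cv2.resize(i[150:240,200:320],None,fx=6,fy=6,interpolation=cv2.INTER_CUBIC)[...,::-1])
E
```

```text
[0.6018124  0.17145023 0.14549228]
```

View pics/s5.png

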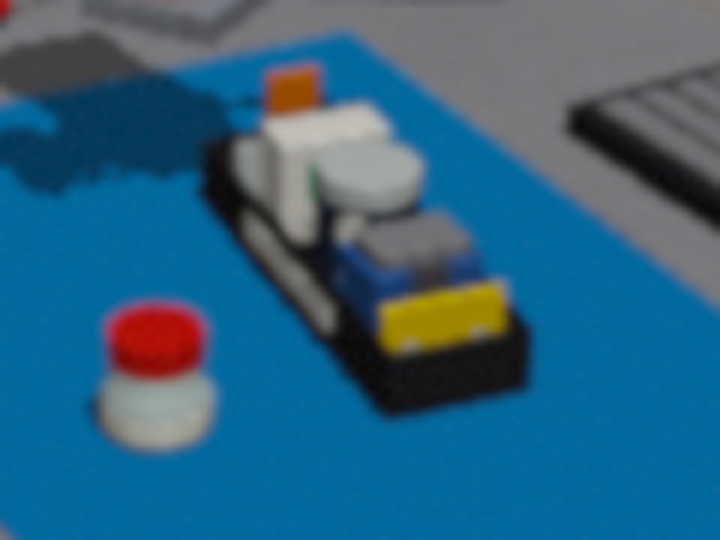

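The side view shows the transformer, can and relay standing upright in a row, with the tab at (295,88) behind the relay. Now I descend behind the tab and push.

Emit:
send_rows(
  targets=[
    [0,0,0,-0.04,0],
    [0,0,0,-0.03,0],
    [0,0,0,-0.0155,0],
    [0,0,0,0,0],
    [0,0,0,0,0],
  ],
)

```text
time: 17.95
tool_pos: [0.6021, 0.1717, 0.0604]
tool_rot: [3.141, -0.0, 1.471]
contact_force: [1.0, -0.4, 0.1]
opening: 0.0009
grip_force: 0.0
```

Emit:
send_rows(
  targets=[
    [0,-0.0003,-0.003,0,0],
    [0,-0.0003,-0.003,0,0],
    [0,-0.0003,-0.003,0,0],
    [0,-0.0003,-0.003,0,0],
    [0,-0.0003,-0.003,0,0],
  ],
)

```text
time: 18.45
tool_pos: [0.6008, 0.1582, 0.0608]
tool_rot: [3.14, -0.004, 1.47]
contact_force: [0.8, 9.5, 1.0]
opening: 0.0004
grip_force: 4.6
```

Emit:
send_rows(
  targets=[
    [0,-0.0004,-0.004,0,0],
    [0,-0.0004,-0.004,0,0],
    [0,-0.0004,-0.004,0,0],
    [0,-0.0004,-0.004,0,0],
    [0,-0.0004,-0.004,0,0],
  ],
)

```text
time: 18.95
tool_pos: [0.5988, 0.1386, 0.0608]
tool_rot: [3.14, -0.004, 1.471]
contact_force: [0.9, 9.5, 1.9]
opening: 0.0001
grip_force: 5.0
```

Emit:
send_rows(
  targets=[
    [0,-0.0004,-0.004,0,0],
    [0,-0.0004,-0.004,0,0],
    [0,-0.0004,-0.004,0,0],
    [0,-0.0004,-0.004,0,0],
    [0,0,0,0,0],
  ],
)

```text
time: 19.45
tool_pos: [0.5972, 0.1226, 0.0607]
tool_rot: [3.14, -0.004, 1.471]
contact_force: [0.5, 9.2, 1.1]
opening: 0.0006
grip_force: 4.6
```

```bash
cat > q.py <<'E'
from t import *
i,W=cloud("wrist"); s=observe()
x,y,z=W[...,0],W[...,1],W[...,2]; hsv=cv2.cvtColor(i,cv2.COLOR_RGB2HSV)
def tr(P):
    p=P[...,:2]-[.5911,.0648]; a=np.deg2rad(84.3); return np.stack([p[...,0]*np.cos(a)+p[...,1]*np.sin(a),-p[...,0]*np.sin(a)+p[...,1]*np.cos(a)],-1)
k=(hsv[...,0]>3)&(hsv[...,0]<17)&(hsv[...,1]>150)&(z>.076)&(z<.09)&(x>.5)&(x<.68)
k2=(z>.047)&(z<.051)&(x>.55)&(x<.64)&(y>.06)&(y<.16)
print(round(s["time"],2),"tcp tray",tr(s["tool_pos"]).round(4),"orange",k.sum(),tr(W[k]).min(0) if k.any() else 0,tr(W[k]).max(0) if k.any() else 0,"divtop",k2.sum(),np.percentile(tr(W[k2])[:,0],[2,50,98]).round(4) if k2.any() else 0)
it,W=cloud("top"); x,y,z=W[...,0],W[...,1],W[...,2]; hsv=cv2.cvtColor(it,cv2.COLOR_RGB2HSV); T=tr(W)
q=(abs(T[...,0])<.115)&(abs(T[...,1])<.035)
k=q&(hsv[...,0]>22)&(hsv[...,0]<35)&(hsv[...,1]>150)&(z>.04); print("yellow",k.sum(),np.percentile(T[k][:,0],[5,50,95]).round(4))
np.savez("q",i=i,it=it,W=W)
cv2.imwrite("pics/q.png",i[...,::-1])
E
python3 q.py
```

```text
19.5 tcp tray [ 0.0582 -0.0003] orange 0 0 0 divtop 0 0
yellow 25 [-0.0955 -0.093  -0.0913]
```

Emit:
send_rows(
  targets=[
    [0,-0.0002,-0.002,0,0],
    [0,-0.0002,-0.002,0,0],
    [0,-0.0002,-0.002,0,0],
    [0,-0.0002,-0.002,0,0],
    [0,0,0,0,0],
  ],
)

```text
time: 20.05
tool_pos: [0.5964, 0.1153, 0.0607]
tool_rot: [3.14, -0.005, 1.471]
contact_force: [0.8, 12.2, 1.4]
opening: 0.0005
grip_force: 6.0
```

Emit:
send_rows(
  targets=[
    [0,-0.0002,-0.002,0,0],
    [0,-0.0002,-0.002,0,0],
    [0,-0.0002,-0.002,0,0],
    [0,0,0,0,0],
    [0,0,0,0,0],
  ],
)

```text
time: 20.55
tool_pos: [0.5959, 0.11, 0.0608]
tool_rot: [3.139, -0.005, 1.471]
contact_force: [0.8, 14.0, 1.4]
opening: 0.0008
grip_force: 7.1
```

```bash
python3 q.py
```

```text
20.6 tcp tray [ 0.0454 -0.0003] orange 0 0 0 divtop 0 0
yellow 31 [-0.0991 -0.0957 -0.0934]
```

Emit:
send_rows(
  targets=[
    [0,-0.0002,-0.002,0,0],
    [0,-0.0002,-0.002,0,0],
    [0,0,0,0,0],
    [0,0,0,0,0],
    [0,0,0,0,0],
  ],
)

```text
time: 21.15
tool_pos: [0.5956, 0.1064, 0.0608]
tool_rot: [3.139, -0.006, 1.471]
contact_force: [1.1, 15.7, 1.2]
opening: 0.0004
grip_force: 8.0
```

Emit:
send_rows(
  targets=[
    [0,0.001,0.008,0,0],
    [0,0.0015,0.015,0,0],
    [0,0,0,0.04,0],
    [0,0,0,0.04,0],
    [0,0,-0.02,0.04,0],
  ],
)

```text
time: 21.65
tool_pos: [0.597, 0.1077, 0.1812]
tool_rot: [-3.141, -0.0, 1.474]
contact_force: [0.7, -0.6, 0.9]
opening: 0.0007
grip_force: 0.0
```

Emit:
send_rows(
  targets=[
    [0,-0.003,-0.04,0.01,0],
    [0,-0.003,-0.04,0,0],
    [0,-0.003,-0.035,0,0],
    [0,0,0,0,0],
    [0,0,0,0,0],
  ],
)

```text
time: 22.15
tool_pos: [0.5884, -0.0097, 0.19]
tool_rot: [-3.142, -0.0, 1.469]
contact_force: [-0.2, 0.4, 0.0]
opening: -0.0002
grip_force: 0.0
```

```bash
python3 q.py; python3 - <<'E'
from t import *
tray()
E
```

```text
22.2 tcp tray [-0.0735 -0.0046] orange 246 [ 0.02316848 -0.01265112] [0.03025926 0.01244156] divtop 134 [0.0247 0.0268 0.0289]
yellow 1 [0.1097 0.1097 0.1097]
t 22.3 tcp [ 0.5884 -0.0081  0.1898] yaw 1.4724
rim 2384 (array([591.6,  64.4]), array([225.4,  72.8]), 84.1) 0.0377
orange 247 (array([593.6,  91.9]), array([ 7.2, 25.1]), 84.0) 0.0842
yellow 6 (array([580.9, -34.2]), array([ 2.4, 58.3]), 87.8) 0.0501
trans 1191 (array([584.1,   5.4]), array([72.4, 51.3]), 83.8)
```

View pics/q.png

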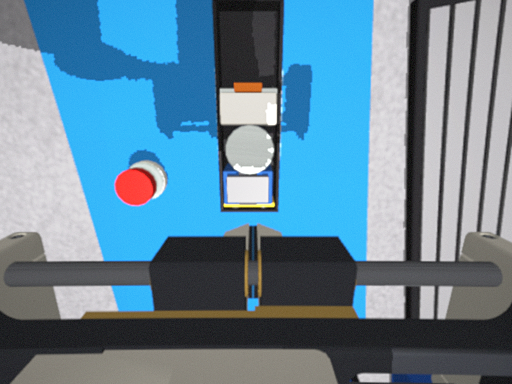

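The picture shows the row packed tight: relay (248,107), can (249,149), transformer (248,187), yellow plate (249,205) pressed in. The divider reads about 0.023, so the plate is in about 7 mm, and the robot touches nothing.

```bash
python3 -c "
from cell import *
print(hand_in())"
```

```text
the job is handed in; nothing more can be done
None
```

The job is handed in, with no verdict returned: the three parts stand packed tight in one row, the divider at about 0.023 m, the sprung end plate pressed in about 7 mm of its 12 mm, and the robot clear of everything.

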